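# Set the heat sealer and slide the pancake pack onto its bed

### The job

Get the heat sealer ready: turn its seal-time dial to the mark with four dots, and slide the long narrow pack of three pancakes flat along the worktop onto the sealer's steel loading bed, square to the machine and with its end up against the stop jaw. Do not lift or tip the pack, and leave the other things where they are.

Things in the scene. Friction and masses are not known exactly. Their poses are not given: they have to be found in the camera images.
- pack: The long narrow clear-lidded pack with three little pancakes in a row, 56 mm (its x) by 130 mm (its y) by 26 mm high, about 0.2 kg, rigid; lies loose and flat on the worktop. Origin: centre of its underside; z up. Both ends are alike. It can be gripped across its 56 mm sides or pushed.
- sealer: Grey bench heat sealer, fixed, 300 mm (x) by 270 mm (y). Origin: at worktop height under its middle; its front looks along its own +y. Front deck (y -20 to +130 mm) 100 mm high, carries the dial; rear housing (y -140 to -20 mm) 168 mm high. At the foot of the front: the stop jaw, a steel bar 200 mm long, 30 mm high, face at y = +145 mm; dark upper jaw above it, to y = +142 mm.
- bed (a point): Point on the worktop where the pack's origin is when the pack is centred on the bed and its end touches the stop jaw. Axes as the sealer's: y points away from the jaw; the pack arrives along -y, long axis along y. The bed is a thin steel sheet level with the worktop (no step), 100 mm (x) by 150 mm (y), starting at the jaw's face, a dark line along each side.
- dial_grip (a point): Point on the dial's upright axis at the height to grip, 125 mm above the worktop. The knob is a black bar 46 mm long (this point's x), 14 mm thick (y), from 13 mm below to 11 mm above this point, on a 48 mm disc. x points along its white pointer line. Round it, on the deck, are five marks of one to five dots.
- dial (a joint): Seal-time dial, rad, grows clockwise seen from above, stops at 0 and 1.8. Detents 0.45 rad apart: 0 = one dot, 0.45 = two, 0.90 = three, 1.35 = four, 1.80 = five dots. Light to turn (under 0.1 N m); it snaps to the nearest mark when released. It starts at about one, two or three dots.
- square_pack: Bystander: square clear-lidded pack with four pancakes, 100 x 100 x 26 mm. Origin: centre of its underside.
- label_roll: Bystander: paper roll lying flat, 76 mm across, 30 mm high. Origin: centre of its underside.
- spatula: Bystander: spatula 240 mm long lying along its x. Origin: underside, near its middle.
- tub: Bystander: round pale tub with white cap, 80 mm across, 75 mm high. Origin: centre of its underside.
- spray: Bystander: white bottle, 70 mm across, 180 mm high. Origin: centre of its underside.

How it is judged:
By the outcome, as a careful person would: the job done as asked, in the order asked, and still so for the second after the job is handed in, with the robot touching nothing.
It also fails if it takes over 59 s, if anything falls off the work surface, if the arm or the gripper's body presses on something with over 40 N, if the wrist force passes 120 N, or if a joint passes its speed limit or range.

### The arm

A 6-joint arm with a two-finger parallel gripper is mounted at the origin on the work surface. World frame = base frame: x ahead of the robot, y to its left, z up, the work surface at z = 0. Lengths are in m, angles in rad, forces in N, time in s.
With the tool pointing down it reaches from about 0.35 to 0.775 m from the base axis. Payload 5.5 kg.
Tool frame: the origin (TCP) lies at the very end of the fingers, on their centre line; the grasp point (between the pads) lies 19 mm behind it; z points along the fingers, y is the direction in which the jaws open and shut (so a half turn about z gives the same grasp; the last joint's range is limited). The gripper opens to 85 mm and grips with 20 to 120 N. Pads are 22 mm wide; open, the fingers measure 114 mm over their backs; the gripper's body (76 mm by 85 mm) begins 54 mm behind the grasp point. The pads swing forward as they close: fully open they stand 13 mm farther back than shut.
Start: joints at [-0.14, 0.313, 0.046, 1.304, 0, 1.431], TCP at [0.575, -0, 0.231] pointing down, gripper open.
Joint ranges: [-2.76, 2.76], [-0.86, 1.69], [-1.03, 1.26], [-2.2, 2.34], [-1.47, 1.5], [-3.14, 3.14]. Speed limits (rad/s): [2.57, 2.57, 3.14, 3.14, 3.14, 3.14].

### API

Orientations are given as a unit quaternion [w, x, y, z].
In Python, from workcell import env gives the robot as it stands. The module is installed in compiled form; this text tells all that it offers.
- The arm moves only by the tool play_rows, never from a script. Its argument "motion" is a list of rows, each an object of numbers: "dx", "dy", "dz": the shift along the world's x, y, z in mm; "twist": the turn about the world's z in degrees; "gripper": the closure in counts, from 0 (fully open) to 255 (shut). A call has 1 to 20 rows; each row is the pose to reach, as a shift and turn from the pose commanded when the call began; what a row does not reach only later rows make up. A row lasts 1/8 s, in which the tool goes at most 62.5 mm and 10.7 degrees, less where a joint would pass 70% of its speed; a pose out of reach is approached as far as the arm can. A call with a gripper value outside its range is refused whole. The fingers move at their own pace and stop on an object; "force" is the grip in N (left out, the last holds). Time passes only in rows, so rows that repeat a pose let the fingers close. It gives the time, the measured TCP pose, the force and the opening at its end, in the units of the state.
- env.get_state(): the state, without advancing time (a new reading comes with each control period).
- env.read_camera(name): name is "scene" or "side" or "wrist"; returns a dict with "color" (384x512x3 uint8, red, green, blue), "fx", "fy", "cx", "cy" (pixels), "R" (3x3) and "t" (3): a world point X has camera coordinates R X + t. Camera axes: x right, y down, z forward; pixel columns grow to the right and rows downward; lengths in m; the calibration is good to about 2 mm. The wrist camera is an equidistant fisheye: a pixel r from the principal point sees the ray r / f radians off the axis. A picture is of the moment at which its call begins. There is no depth.
- env.hand_in(): hands the job in, once; it reports no verdict.
The state is a dict: "clock": time; "joint_pos": joint angles; "qvel": joint speeds; "tau": joint torques, N m; "tcp_pos": TCP position; "orientation": TCP orientation; "wrist_force": force on the tool from outside, world axes, zero at the start; "ft_torque": the same for the moment, N m; "finger_gap": finger opening in m.
Only numpy, scipy, OpenCV 4.12 (cv2) and the standard library are available. Lean on these libraries where they do the work, as an engineer would, in place of code of your own. Each camera call takes 0.05 s, during which the arm holds its last target. There are 200 camera calls.

## Working session

There is one attempt and no reset: what is moved stays moved. The work goes in short steps, Python scripts to look and compute and a tool call to move; the robot and the scene stay as the last step left them, time stands still between calls to the robot, and variables do not carry over. Pictures are saved under pics/ and viewed, about 8 in all and at most 12, crops included, and the job is handed in when it is done.

Besides the shell and the picture viewer there is one more tool, called after "Emit:" as a command line: name --argument value ..., lists and objects as JSON in quotes. play_rows: Moves the arm, as the interface text tells. Its arguments: {"type":"object","properties":{"motion":{"type":"array"},"force":{"type":"number"}},"required":["motion"]}

```bash
mkdir -p pics
cat > h.py <<'E'
import numpy as np, cv2
from workcell import env
def get(n):
    c=env.read_camera(n); c['R']=np.array(c['R']);c['t']=np.array(c['t']);return c
def save(c,f,s=1.5): cv2.imwrite('pics/'+f,cv2.resize(c['color'][:,:,::-1],None,fx=s,fy=s,interpolation=cv2.INTER_CUBIC))
def ray(c,u,v,fish=False):
    x=(u-c['cx'])/c['fx'];y=(v-c['cy'])/c['fy']
    if fish:
        r=np.hypot(x,y);d=np.array([np.sin(r)*x/max(r,1e-9),np.sin(r)*y/max(r,1e-9),np.cos(r)])
    else: d=np.array([x,y,1.])
    return -c['R'].T@c['t'], c['R'].T@d
def onz(c,u,v,z,fish=False):
    o,d=ray(c,u,v,fish); return o+d*(z-o[2])/d[2]
def proj(c,X,fish=False):
    p=c['R']@np.array(X)+c['t']
    if fish:
        r=np.hypot(p[0],p[1]);th=np.arctan2(r,p[2]);return c['cx']+c['fx']*th*p[0]/r,c['cy']+c['fy']*th*p[1]/r
    return c['cx']+c['fx']*p[0]/p[2],c['cy']+c['fy']*p[1]/p[2]
E
python3 - <<'E'
from h import *
import pickle
a=[get(n) for n in('scene','side','wrist')]
pickle.dump(a,open('c0.pkl','wb'))
for c,n in zip(a,'abc'): save(c,n+'0.png');print(-c['R'].T@c['t'],c['R'][2],c['fx'])
s=env.get_state();print(s)
E
```

```text
[ 1.39449751 -0.01825102  0.71029673] [-0.80928109  0.01073169 -0.58732355] 409.2917462022275
[ 0.23861384 -0.72661329  0.91810163] [ 0.26753794  0.65756588 -0.70429437] 417.9372606703738
[0.57394369 0.08354659 0.37291618] [-0.00095314 -0.32061579 -0.94720885] 297.3186396354542
{'clock': 0.15, 'joint_pos': array([-1.39603596e-01,  3.13832451e-01,  4.52621466e-02,  1.30364872e+00,
       -4.83622138e-06,  1.43116558e+00]), 'qvel': array([-7.02031240e-04, -2.94052482e-04,  1.32057226e-03, -4.01826074e-04,
        1.76712877e-03, -4.22398452e-05]), 'tau': array([ 1.76330479e-03, -4.81067133e+01,  2.98815805e+01,  1.39078675e-02,
       -1.10673584e-04, -5.56924022e-05]), 'tcp_pos': array([5.74606956e-01, 4.20672305e-05, 2.30620235e-01]), 'orientation': array([-5.66647663e-04,  7.07097002e-01,  7.07116203e-01, -4.30035610e-04]), 'wrist_force': array([ 0.29043097, -0.22014708, -0.47618534]), 'ft_torque': array([-0.01022261, -0.00361842,  0.01132369]), 'finger_gap': 0.0856818095967767}
```

View pics/a0.png

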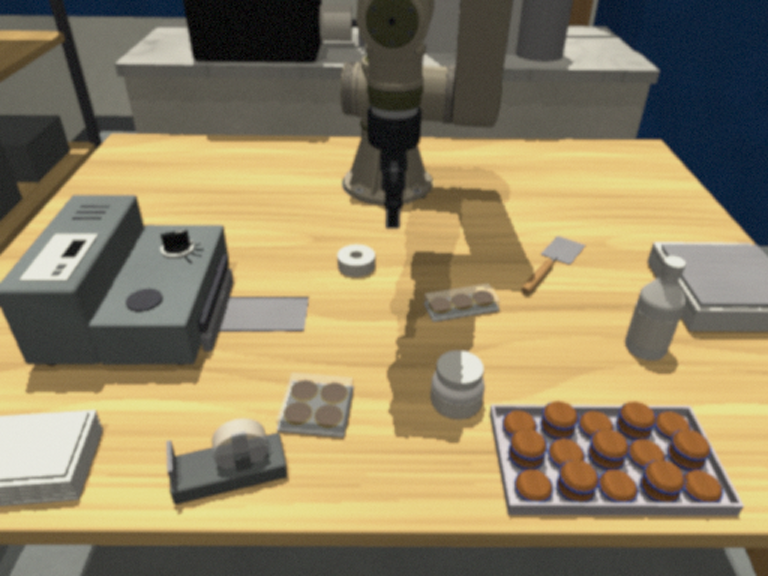

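View pics/b0.png

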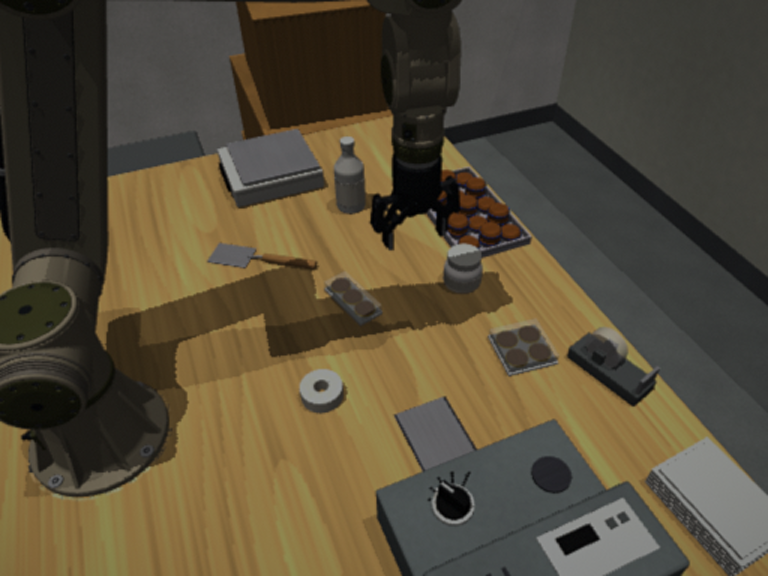

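View pics/c0.png

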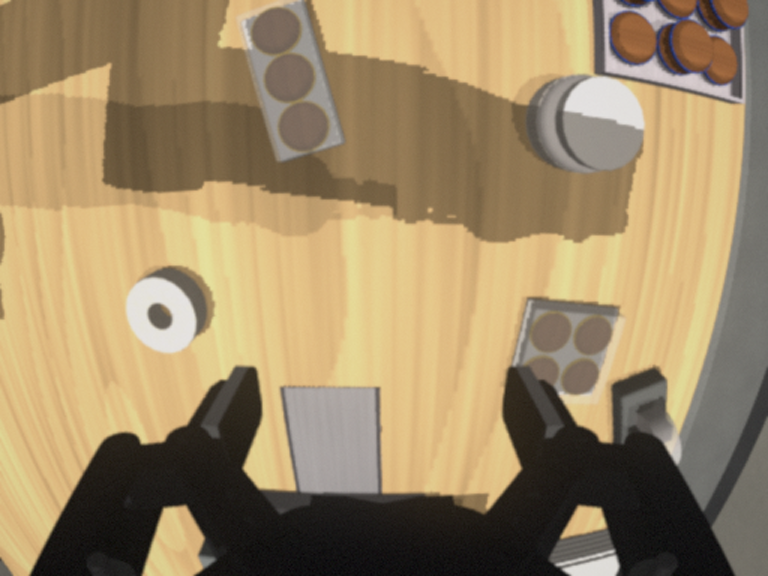

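The pack (wrist ~(290,80), scene ~(462,302)) lies on the +y side. The bed is at scene (265,313), and the sealer is on the −y side facing +y. The dial is at scene (177,243) and side (453,500). I'll zoom in on the dial and compute positions.

Run:
```python
from h import *
import pickle
S,D,W=pickle.load(open('c0.pkl','rb'))
q=lambda c,u,v,z,f=False: np.round(onz(c,u/1.5,v/1.5,z,f)*1000,1)[:2]
print('bed wrist',[q(W,*p,0,True) for p in[(283,388),(379,387),(298,493),(381,493)]])
print('bed scene',[q(S,*p,0) for p in[(308,298),(306,329),(228,298)]])
print('bed side',[q(D,*p,0) for p in[(396,413),(446,398),(475,437),(424,470)]])
print('pack wrist z26',[q(W,*p,.026,True) for p in[(240,22),(307,0),(343,143),(278,160)]])
print('pack pancake wrist z.02',[q(W,*p,.02,True) for p in[(276,31),(290,77),(303,126)]])
print('pack pancake scene',[q(S,*p,.02) for p in[(440,303),(461,300),(484,297)]])
print('roll',q(S,356,255,.03),q(W,163,315,.03,True),'spat',q(S,530,290,.01),q(S,563,250,0.01),'tub',q(S,460,370,.075),'sq',q(S,317,403,.026),'spray',q(S,672,268,.18))
print('sealer deck corners side z.1',[q(D,*p,.1) for p in[(378,490),(557,422),(605,487)]])
print('scene deck corners',[q(S,*p,.1) for p in[(226,228),(190,330)]])
print('disc',q(S,177,246,.112),q(D,453,503,.112))
a=cv2.resize(S['color'][145:185,95:150,::-1],(440,320),interpolation=cv2.INTER_CUBIC)
b=cv2.resize(D['color'][305:355,275:325,::-1],(320,320),interpolation=cv2.INTER_CUBIC)
cv2.imwrite('pics/dial0.png',np.hstack([a,b]))
```

```text
bed wrist [array([ 475.2, -153.3]), array([ 571. , -150.2]), array([ 475.4, -302.7]), array([ 572.7, -298.6])]
bed scene [array([ 478.8, -152.2]), array([ 568.1, -146.9]), array([ 480.8, -302.1])]
bed side [array([ 478.7, -151.2]), array([ 572.6, -156.2]), array([ 582.8, -246.6]), array([ 478.2, -269.3])]
pack wrist z26 [array([462.7, 182.5]), array([516.5, 196. ]), array([544.2,  79.4]), array([492.7,  67.7])]
pack pancake wrist z.02 [array([490.9, 173.2]), array([502.3, 133.9]), array([512.2,  93.8])]
pack pancake scene [array([516.2,  92.7]), array([506.7, 131.9]), array([497.1, 175.4])]
roll [376.5 -65. ] [374.7 -63.2] spat [461.1 269.1] [320.7 365.6] tub [744.6 101.3] sq [ 765.8 -108.9] spray [628.7 427.9]
sealer deck corners side z.1 [array([ 379.7, -322.4]), array([ 673.1, -323.6]), array([ 676. , -440.8])]
scene deck corners [array([ 393.1, -310.1]), array([ 688.9, -303.1])]
disc [ 475.6 -378.2] [ 464.9 -385.2]
```

View pics/dial0.png

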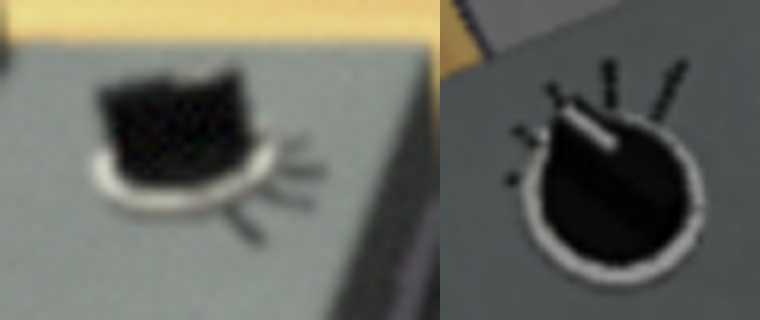

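Run:
```python
from h import *
import pickle
S,D,W=pickle.load(open('c0.pkl','rb'))
f=lambda u,v,z: onz(D,275+(u-440)/6.4-.42,305+v/6.4-.42,z)[:2]*1000
c=f(613,200,.109); print('disc centre side',c)
g=lambda u,v,z: onz(S,95+u/8-.44,145+v/8-.44,z)[:2]*1000
print('disc scene',g(183,178,.109), 'knobtop scene',g(171,85,.136))
for n,p in zip('12345',[(512,181),(524,135),(554,95),(609,83),(670,90)]):
    m=f(*p,.1); print(n,m,np.degrees(np.arctan2(*(m-c)[::-1])))
a,b=f(613,150,.136),f(567,107,.136); print('ptr',a,b,np.degrees(np.arctan2(*(b-a)[::-1])),np.degrees(np.arctan2(*(b-c)[::-1])))
# bed edges by line fit in wrist picture
im=cv2.cvtColor(W['color'],cv2.COLOR_RGB2HSV)
for v in (262,270,280,290,300,310,320):
    r=np.arange(180,265); s=im[v,r,1]<60
    k=np.where(s)[0]; u0,u1=r[k[0]],r[k[-1]]
    print(v,u0,u1,np.round(onz(W,u0,v,0,True)[:2]*1000,1),np.round(onz(W,u1,v,0,True)[:2]*1000,1))
```

```text
disc centre side [ 464.48790344 -384.6336075 ]
disc scene [ 484.70823555 -377.78997886] knobtop scene [ 469.96533921 -380.70961789]
1 [ 439.61247259 -362.35533623] 138.15258556650465
2 [ 450.02915383 -349.24615602] 112.22414362441486
3 [ 465.32605269 -340.06909416] 88.9225338681734
4 [ 484.1703777  -343.18414435] 64.59907267639207
5 [ 501.80681942 -353.29591916] 40.02107549670592
ptr [ 464.32573273 -381.16478195] [ 457.36985893 -362.41499099] 110.3540516077289 107.76358722646188
262 188 252 [ 473.5 -159.4] [ 570.  -157.3]
270 189 252 [ 473.5 -174.1] [ 569.9 -171.7]
280 190 252 [ 472.9 -193.3] [ 569.8 -190.6]
290 192 252 [ 474.  -213.4] [ 569.7 -210.4]
300 194 252 [ 474.9 -234.5] [ 569.6 -231.3]
310 195 253 [ 474.1 -257. ] [ 571.1 -253.4]
320 197 253 [ 474.9 -280.8] [ 571. -277.]
```

The marks sit at about 140/115/89/63/37°, and the pointer is at about 111°, so the dial is on two dots. It needs about −52° to reach four. I'll go above the dial for a close look.

Emit:
play_rows --motion '[{"dx":-107,"dy":-360,"dz":10,"gripper":0},{"dx":-107,"dy":-360,"dz":10,"gripper":0},{"dx":-107,"dy":-360,"dz":10,"gripper":0},{"dx":-107,"dy":-360,"dz":10,"gripper":0},{"dx":-107,"dy":-360,"dz":10,"gripper":0},{"dx":-107,"dy":-360,"dz":10,"gripper":0},{"dx":-107,"dy":-360,"dz":10,"gripper":0},{"dx":-107,"dy":-360,"dz":10,"gripper":0},{"dx":-107,"dy":-360,"dz":10,"gripper":0},{"dx":-107,"dy":-360,"dz":10,"gripper":0}]'

```text
invalid input
```

Run:
```python
from h import *
import pickle
W=get('wrist');pickle.dump(W,open('w1.pkl','wb'));save(W,'w1.png')
s=env.get_state();print(s['tcp_pos'],s['clock'],s['joint_pos'])
```

```text
[5.74720949e-01 3.08996686e-05 2.30743365e-01] 0.2 [-1.39594324e-01  3.13764533e-01  4.54687291e-02  1.30362004e+00
 -6.41436405e-06  1.43119360e+00]
```

View pics/w1.png

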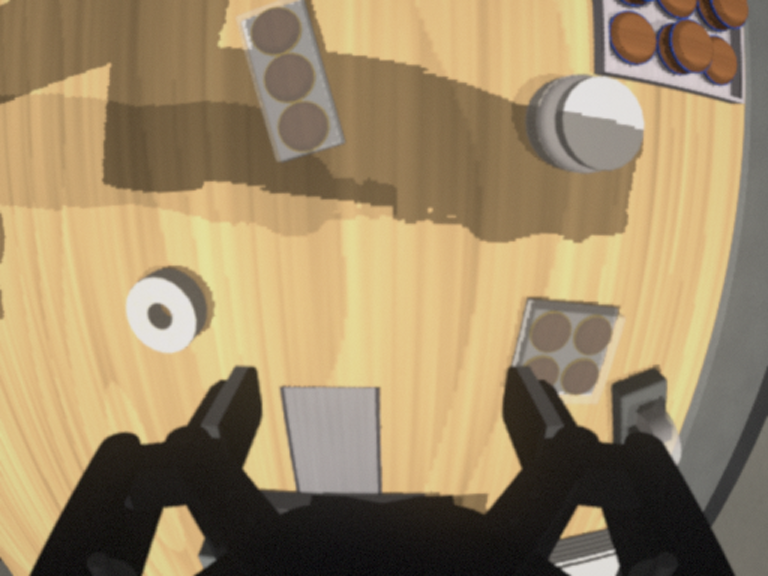

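The call was refused and the arm has not moved (same picture as before). I'll retry with every field present.

Emit:
play_rows --motion '[{"dx":-54,"dy":-30,"dz":10,"twist":0,"gripper":0}]' --force 30

```text
clock: 0.32
tcp_pos: [0.5223, -0.0296, 0.2388]
orientation: [-0.001, 0.706, 0.708, -0.001]
wrist_force: [0.0, -1.0, -0.2]
finger_gap: 0.0854
```

Now the rest of the way: dx −54, dy −330.

Emit:
play_rows --motion '[{"dx":-54,"dy":-60,"dz":0,"twist":0,"gripper":0},{"dx":-54,"dy":-120,"dz":0,"twist":0,"gripper":0},{"dx":-54,"dy":-180,"dz":0,"twist":0,"gripper":0},{"dx":-54,"dy":-240,"dz":0,"twist":0,"gripper":0},{"dx":-54,"dy":-300,"dz":0,"twist":0,"gripper":0},{"dx":-54,"dy":-330,"dz":0,"twist":0,"gripper":0},{"dx":-54,"dy":-330,"dz":0,"twist":0,"gripper":0},{"dx":-54,"dy":-330,"dz":0,"twist":0,"gripper":0}]' --force 30

```text
clock: 1.32
tcp_pos: [0.4668, -0.3593, 0.2409]
orientation: [-0.001, 0.707, 0.707, 0.0]
wrist_force: [-0.2, -0.1, 0.3]
finger_gap: 0.0854
```

Run:
```python
from h import *
import pickle
W=get('wrist');pickle.dump(W,open('w1.pkl','wb'));save(W,'w1b.png')
s=env.get_state();print(s['tcp_pos'],s['clock'],s['joint_pos'])
```

```text
[ 0.46701024 -0.35888652  0.24121461] 1.375 [-7.91617711e-01  3.39309090e-01  1.06872575e-01  1.33917701e+00
  2.85510277e-04  7.78434708e-01]
```

View pics/w1b.png

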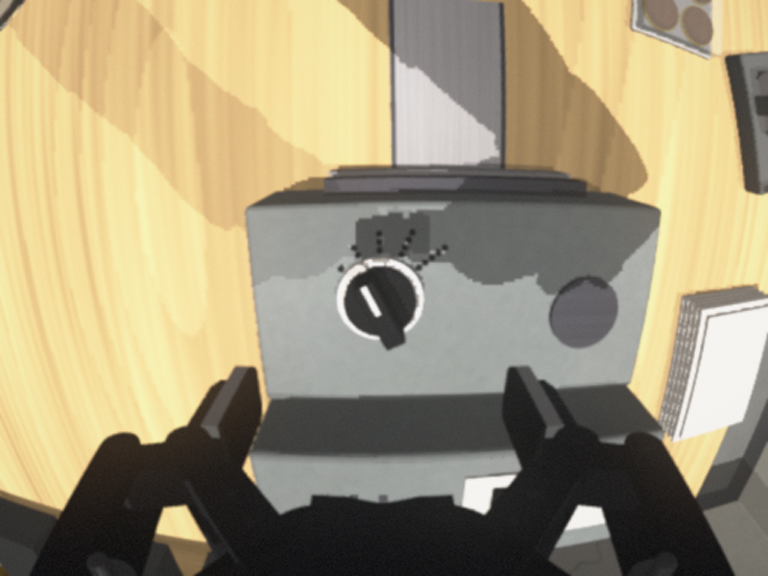

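The knob points at the two-dot mark (355,250), with the disc centred at (380,298). The deck's front edge runs from (247,209) to (659,210), and the bed's side lines are at columns ~392 and ~503.

Run:
```python
from h import *
import pickle
W=pickle.load(open('w1.pkl','rb'))
q=lambda u,v,z: np.round(onz(W,u/1.5,v/1.5,z,True)*1000,1)[:2]
im=W['color'];m=(im.min(2)>150).astype(np.uint8);m[:,:215]=0;m[:,292:]=0;m[:160]=0;m[240:]=0
ys,xs=np.where(m);k=np.hypot(xs-253,ys-199)>18
(e)=cv2.fitEllipse(np.c_[xs[k],ys[k]].astype(np.float32));print('ring',e)
c=q(e[0][0]*1.5,e[0][1]*1.5,.11);print('disc',c)
for p in [(343,268),(355,250),(380,241),(406,243),(430,257)]:
    d=q(*p,.1)-c;print(p,np.degrees(np.arctan2(d[1],d[0])))
a,b=q(376,315,.136),q(364,289,.136);print('ptr',a,b,np.degrees(np.arctan2(*(b-a)[::-1])), 'ends',q(363,283,.136),q(393,347,.125))
print('deck front',q(247,209,.1),q(659,210,.1))
print('jaw top?',q(330,190,.03),q(580,190,.03))
print('bed lines',[q(*p,0) for p in[(391,1),(396,165),(502,3),(503,166)]])
```

```text
ring ((251.53018188476562, 202.35862731933594), (72.17399597167969, 81.69730377197266), 148.1458740234375)
disc [ 463.3 -382.6]
(343, 268) 136.81419190902992
(355, 250) 113.36205877057105
(380, 241) 87.41049815275908
(406, 243) 63.914400221718594
(430, 257) 39.72473624252168
ptr [ 462.7 -379.9] [ 455.8 -363.3] 112.570831344681 ends [ 455.2 -359.5] [ 473.5 -407. ]
deck front [ 377.4 -320.1] [ 670.  -315.4]
jaw top? [ 425.2 -317.2] [ 634.1 -312.5]
bed lines [array([ 474.4, -154.6]), array([ 478.5, -299.5]), array([ 570.4, -150.5]), array([ 572.2, -297.9])]
```

Emit:
play_rows --motion '[{"dx":-2.5,"dy":-23.5,"dz":-20,"twist":10,"gripper":0},{"dx":-2.5,"dy":-23.5,"dz":-50,"twist":20,"gripper":60},{"dx":-2.5,"dy":-23.5,"dz":-80,"twist":23,"gripper":100},{"dx":-2.5,"dy":-23.5,"dz":-105,"twist":23,"gripper":100},{"dx":-2.5,"dy":-23.5,"dz":-123,"twist":23,"gripper":100},{"dx":-2.5,"dy":-23.5,"dz":-123,"twist":23,"gripper":100},{"dx":-2.5,"dy":-23.5,"dz":-123,"twist":23,"gripper":100}]' --force 20

```text
clock: 2.25
tcp_pos: [0.4652, -0.383, 0.1194]
orientation: [0.001, 0.551, 0.834, -0.0]
wrist_force: [0.6, -0.8, 1.0]
finger_gap: 0.0518
```

Emit:
play_rows --motion '[{"dx":0,"dy":0,"dz":0,"twist":0,"gripper":255},{"dx":0,"dy":0,"dz":0,"twist":0,"gripper":255},{"dx":0,"dy":0,"dz":0,"twist":0,"gripper":255},{"dx":0,"dy":0,"dz":0,"twist":0,"gripper":255},{"dx":0,"dy":0,"dz":0,"twist":0,"gripper":255},{"dx":0,"dy":0,"dz":0,"twist":0,"gripper":255}]' --force 20

```text
clock: 3.0
tcp_pos: [0.466, -0.3838, 0.1194]
orientation: [0.002, 0.552, 0.834, 0.0]
wrist_force: [5.2, 2.3, 4.4]
finger_gap: 0.0134
```

Gripped (13.4 mm gap). Now I'll turn it clockwise by 52°.

Emit:
play_rows --motion '[{"dx":0,"dy":0,"dz":0,"twist":-8,"gripper":255},{"dx":0,"dy":0,"dz":0,"twist":-16,"gripper":255},{"dx":0,"dy":0,"dz":0,"twist":-24,"gripper":255},{"dx":0,"dy":0,"dz":0,"twist":-32,"gripper":255},{"dx":0,"dy":0,"dz":0,"twist":-40,"gripper":255},{"dx":0,"dy":0,"dz":0,"twist":-47,"gripper":255},{"dx":0,"dy":0,"dz":0,"twist":-52,"gripper":255},{"dx":0,"dy":0,"dz":0,"twist":-52,"gripper":255},{"dx":0,"dy":0,"dz":0,"twist":-52,"gripper":255}]' --force 20

```text
clock: 4.12
tcp_pos: [0.4647, -0.3837, 0.1193]
orientation: [0.001, 0.862, 0.507, 0.0]
wrist_force: [0.9, 1.6, 6.7]
finger_gap: 0.0134
```

Emit:
play_rows --motion '[{"dx":0,"dy":0,"dz":0,"twist":0,"gripper":100},{"dx":0,"dy":0,"dz":0,"twist":0,"gripper":100},{"dx":0,"dy":0,"dz":0,"twist":0,"gripper":100},{"dx":0,"dy":0,"dz":0,"twist":0,"gripper":100},{"dx":0,"dy":0,"dz":30,"twist":0,"gripper":100},{"dx":0,"dy":0,"dz":80,"twist":10,"gripper":0},{"dx":0,"dy":20,"dz":123,"twist":20,"gripper":0},{"dx":0,"dy":20,"dz":123,"twist":29,"gripper":0},{"dx":0,"dy":20,"dz":123,"twist":29,"gripper":0}]' --force 20

```text
clock: 5.25
tcp_pos: [0.4648, -0.3635, 0.2418]
orientation: [0.001, 0.708, 0.707, -0.0]
wrist_force: [0.3, 0.3, 0.1]
finger_gap: 0.0853
```

Run:
```python
from h import *
import pickle
W=get('wrist');pickle.dump(W,open('w2.pkl','wb'))
cv2.imwrite('pics/w2.png',cv2.resize(W['color'][80:270,150:350,::-1],None,fx=3,fy=3,interpolation=cv2.INTER_CUBIC))
s=env.get_state();print(s['tcp_pos'],s['clock'],s['orientation'],s['joint_pos'])
```

```text
[ 0.46445606 -0.36332956  0.24103435] 5.3 [-1.86767959e-04  7.08124103e-01  7.06087968e-01 -2.98394103e-05] [-7.99887683e-01  3.40390088e-01  1.07969875e-01  1.33874884e+00
 -6.45481519e-05  7.73788186e-01]
```

View pics/w2.png

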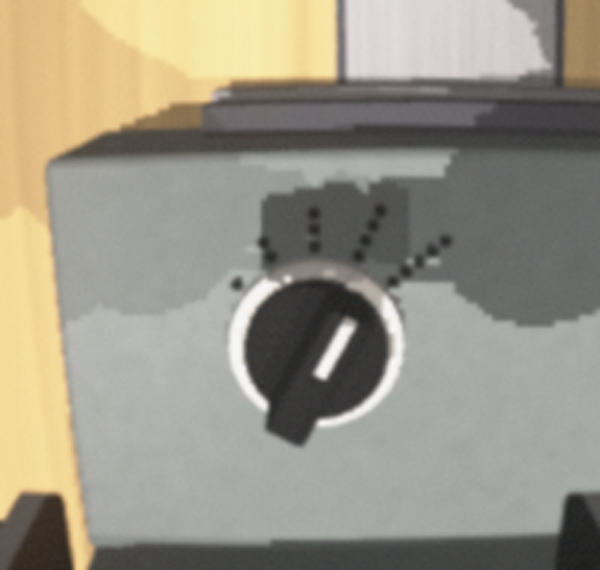

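The dial now points at the four-dot mark (image (370,230)). Next I'll look at the pack from above.

Emit:
play_rows --motion '[{"dx":5,"dy":60,"dz":0,"twist":0,"gripper":0},{"dx":10,"dy":120,"dz":0,"twist":0,"gripper":0},{"dx":15,"dy":180,"dz":0,"twist":0,"gripper":0},{"dx":20,"dy":240,"dz":0,"twist":0,"gripper":0},{"dx":25,"dy":300,"dz":0,"twist":0,"gripper":0},{"dx":30,"dy":360,"dz":-10,"twist":0,"gripper":0},{"dx":35,"dy":420,"dz":-20,"twist":0,"gripper":0},{"dx":40,"dy":460,"dz":-20,"twist":0,"gripper":0},{"dx":40,"dy":460,"dz":-20,"twist":0,"gripper":0},{"dx":40,"dy":460,"dz":-20,"twist":0,"gripper":0},{"dx":40,"dy":460,"dz":-20,"twist":0,"gripper":0}]' --force 20

```text
clock: 6.68
tcp_pos: [0.5045, 0.0953, 0.2211]
orientation: [-0.0, 0.708, 0.706, -0.0]
wrist_force: [-0.1, 0.1, 0.9]
finger_gap: 0.0857
```

Run:
```python
from h import *
import pickle
W=get('wrist');pickle.dump(W,open('w3.pkl','wb'));save(W,'w3.png')
s=env.get_state();print(s['tcp_pos'],s['clock'],s['orientation'],s['joint_pos'])
```

```text
[0.50460163 0.09524398 0.22118811] 6.725 [-5.19640603e-06  7.08049510e-01  7.06162776e-01 -1.58486757e-04] [ 3.02527402e-02  1.97735780e-01 -1.31309009e-01  1.24198975e+00
 -2.09366550e-04  1.60371734e+00]
```

View pics/w3.png

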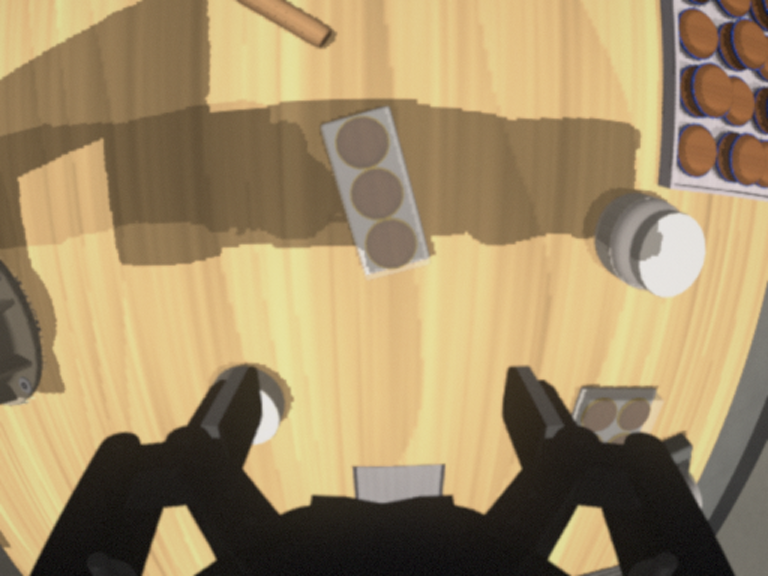

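The pack's corners are at (321,125), (389,107), (429,257) and (368,276), with nothing beside it.

Run:
```python
from h import *
import pickle
W=pickle.load(open('w3.pkl','rb'))
q=lambda W,u,v,z: np.round(onz(W,u/1.5,v/1.5,z,True)*1000,1)[:2]
P=np.array([q(W,*p,.022) for p in[(321,125),(389,107),(429,257),(369,276)]]);print(P,P.mean(0))
ang=lambda d:np.degrees(np.arctan2(d[1],d[0]))
print(ang(P[0]-P[3]),ang(P[1]-P[2]),ang(P[1]-P[0]),ang(P[2]-P[3]),np.linalg.norm(P[0]-P[3]),np.linalg.norm(P[1]-P[0]))
C=np.array([q(W,*p,.018) for p in[(362,141),(377,193),(391,244)]]);print(C,ang(C[0]-C[2]))
# bed edge lines from w2 and first view (saturation mask)
for f in('w1.pkl','w2.pkl'):
    V=pickle.load(open(f,'rb'));im=V['color'].astype(int);L=[];R=[]
    g=im.sum(2)
    for v in range(20 if f[1]=='1' else 82,105):
        l=slice(252,275);r=slice(325,345)
        a=252+np.argmin(g[v,l]);b=325+np.argmin(g[v,r])
        L.append(onz(V,a,v,0,True)[:2]*1000);R.append(onz(V,b,v,0,True)[:2]*1000)
    for X in(L,R):
        X=np.array(X);p=np.polyfit(X[:,1],X[:,0],1);print(f,'x at -236',np.polyval(p,-236),'yaw',-np.degrees(p[0]),np.std(X[:,0]-np.polyval(p,X[:,1])))
```

```text
[[458.5 189. ]
 [509.8 201.9]
 [541.6  84.7]
 [493.7  68.9]] [500.9   136.125]
106.33528542984816 105.18063340403684 14.115054669271391 18.25533881717492 125.1521074532906 52.89706986213888
[[489.3 175.9]
 [500.5 135.3]
 [511.4  94.4]] 105.17180541391782
w1.pkl x at -236 475.1936855035092 yaw 0.863637254924803 0.39475848967148003
w1.pkl x at -236 570.3492520571515 yaw 0.6759396981092011 0.26379479348264073
w2.pkl x at -236 475.5721303550258 yaw 0.04129121342654725 0.0016400689461108084
w2.pkl x at -236 569.6896207846776 yaw 1.6281215581083361 0.01641602316138287
```

Emit:
play_rows --motion '[{"dx":-5.5,"dy":46,"dz":-30,"twist":10,"gripper":0},{"dx":-5.5,"dy":46,"dz":-85,"twist":15,"gripper":0},{"dx":-5.5,"dy":46,"dz":-140,"twist":15,"gripper":0},{"dx":-5.5,"dy":46,"dz":-180,"twist":15,"gripper":0},{"dx":-5.5,"dy":46,"dz":-205,"twist":15,"gripper":0},{"dx":-5.5,"dy":46,"dz":-213,"twist":15,"gripper":0},{"dx":-5.5,"dy":46,"dz":-213,"twist":15,"gripper":0},{"dx":-5.5,"dy":46,"dz":-213,"twist":15,"gripper":0}]' --force 20

```text
clock: 7.72
tcp_pos: [0.5004, 0.1424, 0.0096]
orientation: [0.001, 0.609, 0.793, 0.001]
wrist_force: [0.0, 0.1, 0.0]
finger_gap: 0.0853
```

Emit:
play_rows --motion '[{"dx":0,"dy":0,"dz":0,"twist":0,"gripper":60},{"dx":0,"dy":0,"dz":0,"twist":0,"gripper":70},{"dx":0,"dy":0,"dz":0,"twist":0,"gripper":80},{"dx":0,"dy":0,"dz":0,"twist":0,"gripper":90},{"dx":0,"dy":0,"dz":0,"twist":0,"gripper":110},{"dx":0,"dy":0,"dz":0,"twist":0,"gripper":130},{"dx":0,"dy":0,"dz":0,"twist":0,"gripper":130}]' --force 20

```text
clock: 8.6
tcp_pos: [0.499, 0.1425, 0.0086]
orientation: [0.0, 0.609, 0.793, 0.0]
wrist_force: [-2.1, 0.6, 5.1]
finger_gap: 0.0556
```

Emit:
play_rows --motion '[{"dx":0,"dy":-10,"dz":0,"twist":0,"gripper":130},{"dx":2,"dy":-30,"dz":0,"twist":-1,"gripper":130},{"dx":4,"dy":-55,"dz":0,"twist":-2.5,"gripper":130},{"dx":6,"dy":-80,"dz":0,"twist":-4,"gripper":130},{"dx":8,"dy":-105,"dz":0,"twist":-5.5,"gripper":130},{"dx":10,"dy":-130,"dz":0,"twist":-7,"gripper":130},{"dx":12,"dy":-155,"dz":0,"twist":-8.5,"gripper":130},{"dx":14,"dy":-180,"dz":0,"twist":-10,"gripper":130},{"dx":16,"dy":-205,"dz":0,"twist":-11.5,"gripper":130},{"dx":18,"dy":-230,"dz":0,"twist":-13,"gripper":130},{"dx":20,"dy":-255,"dz":0,"twist":-14.2,"gripper":130},{"dx":22,"dy":-280,"dz":0,"twist":-14.2,"gripper":130},{"dx":23.5,"dy":-305,"dz":0,"twist":-14.2,"gripper":130},{"dx":23.5,"dy":-325,"dz":0,"twist":-14.2,"gripper":130},{"dx":23.5,"dy":-337,"dz":0,"twist":-14.2,"gripper":130},{"dx":23.5,"dy":-345,"dz":0,"twist":-14.2,"gripper":130},{"dx":23.5,"dy":-345,"dz":0,"twist":-14.2,"gripper":130},{"dx":23.5,"dy":-345,"dz":0,"twist":-14.2,"gripper":130}]' --force 20

```text
clock: 10.85
tcp_pos: [0.5226, -0.2036, 0.0086]
orientation: [0.001, 0.702, 0.712, -0.0]
wrist_force: [-0.8, -0.6, 4.0]
finger_gap: 0.0557
```

Run:
```python
from h import *
import pickle
a=[get(n) for n in('scene','side','wrist')];pickle.dump(a,open('c4.pkl','wb'))
S,D,W=a
x=cv2.resize(S['color'][140:260,100:260,::-1],(480,360),interpolation=cv2.INTER_CUBIC)
y=cv2.resize(D['color'][220:340,210:370,::-1],(480,360),interpolation=cv2.INTER_CUBIC)
z=cv2.resize(W['color'][:,:,::-1],(320,240))
cv2.imwrite('pics/m4.png',np.hstack([cv2.resize(x,(400,300)),cv2.resize(y,(400,300))]))
s=env.get_state();print(s['tcp_pos'],s['clock'],s['orientation'],s['joint_pos'],s['wrist_force'])
```

```text
[ 0.52263149 -0.20354581  0.00865398] 11.0 [ 7.58269172e-04  7.02378836e-01  7.11802693e-01 -5.67047445e-04] [-0.51370736  0.45101493 -0.33515654  0.78345832 -0.00149173  1.04376065] [-0.90923799 -2.12585669  4.95027437]
```

View pics/m4.png

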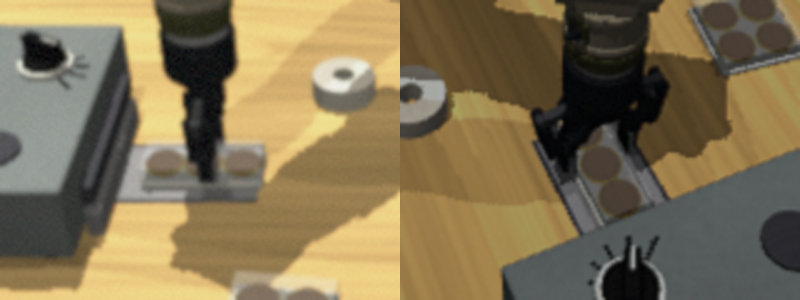

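The pack is flat on the bed, squared up, with a gap left to the jaw. I'll advance and watch the force.

Emit:
play_rows --motion '[{"dx":0,"dy":-8,"dz":0,"twist":0,"gripper":130},{"dx":0,"dy":-14,"dz":0,"twist":0,"gripper":130},{"dx":0,"dy":-18,"dz":0,"twist":0,"gripper":130},{"dx":0,"dy":-21,"dz":0,"twist":0,"gripper":130},{"dx":0,"dy":-21,"dz":0,"twist":0,"gripper":130}]' --force 20

```text
clock: 11.62
tcp_pos: [0.5227, -0.2224, 0.0086]
orientation: [-0.001, 0.702, 0.712, 0.001]
wrist_force: [-0.3, 4.0, 8.4]
finger_gap: 0.0557
```

Emit:
play_rows --motion '[{"dx":0,"dy":-1,"dz":0,"twist":0,"gripper":130},{"dx":0,"dy":-2,"dz":0,"twist":0,"gripper":130},{"dx":0,"dy":-2,"dz":0,"twist":0,"gripper":130},{"dx":0,"dy":-2,"dz":0,"twist":0,"gripper":130}]' --force 20

```text
clock: 12.12
tcp_pos: [0.5227, -0.224, 0.0086]
orientation: [-0.001, 0.702, 0.712, 0.001]
wrist_force: [-0.5, 6.0, 7.7]
finger_gap: 0.0557
```

Emit:
play_rows --motion '[{"dx":0,"dy":-1,"dz":0,"twist":0,"gripper":130},{"dx":0,"dy":-2,"dz":0,"twist":0,"gripper":130},{"dx":0,"dy":-2,"dz":0,"twist":0,"gripper":130}]' --force 20

```text
clock: 12.5
tcp_pos: [0.5227, -0.2259, 0.0086]
orientation: [-0.001, 0.702, 0.712, 0.001]
wrist_force: [0.8, 5.9, 7.8]
finger_gap: 0.0552
```

Emit:
play_rows --motion '[{"dx":0,"dy":-1,"dz":0,"twist":0,"gripper":130},{"dx":0,"dy":-2,"dz":0,"twist":0,"gripper":130},{"dx":0,"dy":-2,"dz":0,"twist":0,"gripper":130}]' --force 20

```text
clock: 12.88
tcp_pos: [0.5227, -0.2274, 0.0086]
orientation: [-0.001, 0.702, 0.713, 0.002]
wrist_force: [-0.2, 7.4, 9.5]
finger_gap: 0.0557
```

Emit:
play_rows --motion '[{"dx":0,"dy":-1,"dz":0,"twist":0,"gripper":130},{"dx":0,"dy":-2,"dz":0,"twist":0,"gripper":130},{"dx":0,"dy":-2,"dz":0,"twist":0,"gripper":130}]' --force 20

```text
clock: 13.25
tcp_pos: [0.5227, -0.2275, 0.0086]
orientation: [-0.002, 0.701, 0.713, 0.003]
wrist_force: [1.4, 13.4, 10.5]
finger_gap: 0.0558
```

Run:
```python
from h import *
import pickle
a=[get(n) for n in('scene','side','wrist')];pickle.dump(a,open('c5.pkl','wb'))
S,D,W=a
x=cv2.resize(S['color'][180:230,120:200,::-1],(400,250),interpolation=cv2.INTER_CUBIC)
y=cv2.resize(D['color'][255:325,250:330,::-1],(400,350),interpolation=cv2.INTER_CUBIC)
x=cv2.copyMakeBorder(x,0,100,0,0,0)
cv2.imwrite('pics/m5.png',np.hstack([x,y]))
s=env.get_state();print(s['tcp_pos'],s['clock'],s['wrist_force'],s['ft_torque'])
```

```text
[ 0.52267514 -0.22746169  0.00864389] 13.4 [ 1.06139075 12.40358952 12.06486327] [ 2.44122164 -0.03904201 -0.12995965]
```

View pics/m5.png

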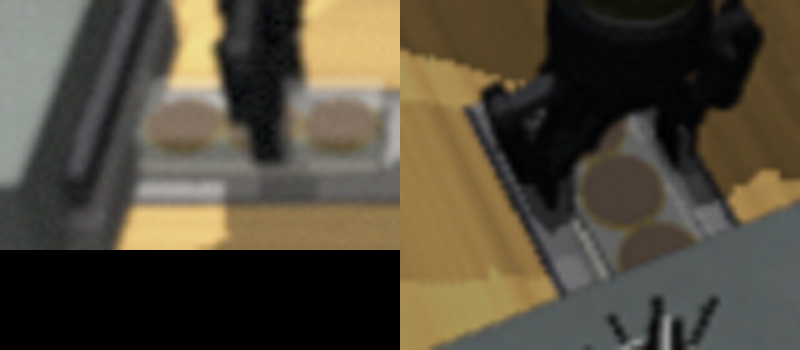

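Contact: the TCP stalled at −227.5 and the force jumped to 13 N, which matches the predicted −229. I'll ease off slightly, release, lift clear, and move back to look.

Emit:
play_rows --motion '[{"dx":0,"dy":1,"dz":0,"twist":0,"gripper":130},{"dx":0,"dy":1,"dz":0,"twist":0,"gripper":130},{"dx":0,"dy":1,"dz":0,"twist":0,"gripper":0},{"dx":0,"dy":1,"dz":0,"twist":0,"gripper":0},{"dx":0,"dy":1,"dz":0,"twist":0,"gripper":0},{"dx":0,"dy":1,"dz":0,"twist":0,"gripper":0},{"dx":0,"dy":1,"dz":0,"twist":0,"gripper":0},{"dx":0,"dy":1,"dz":0,"twist":0,"gripper":0},{"dx":0,"dy":1,"dz":30,"twist":0,"gripper":0},{"dx":0,"dy":1,"dz":80,"twist":0,"gripper":0},{"dx":0,"dy":1,"dz":140,"twist":0,"gripper":0},{"dx":0,"dy":-30,"dz":190,"twist":0,"gripper":0},{"dx":0,"dy":-70,"dz":220,"twist":0,"gripper":0},{"dx":0,"dy":-70,"dz":220,"twist":0,"gripper":0},{"dx":0,"dy":-70,"dz":220,"twist":0,"gripper":0},{"dx":0,"dy":-70,"dz":220,"twist":0,"gripper":0}]' --force 20

```text
clock: 15.4
tcp_pos: [0.5219, -0.3, 0.2268]
orientation: [-0.001, 0.702, 0.712, -0.0]
wrist_force: [0.1, -0.4, 0.5]
finger_gap: 0.0855
```

Run:
```python
from h import *
import pickle
W=get('wrist');pickle.dump(W,open('w6.pkl','wb'))
cv2.imwrite('pics/w6.png',cv2.resize(W['color'][0:220,130:390,::-1],None,fx=2.7,fy=2.7,interpolation=cv2.INTER_CUBIC))
s=env.get_state();print(s['tcp_pos'],s['clock'],s['wrist_force'])
```

```text
[ 0.52203461 -0.30006521  0.22694091] 15.45 [ 1.17356622 -0.04517918  0.89600981]
```

View pics/w6.png

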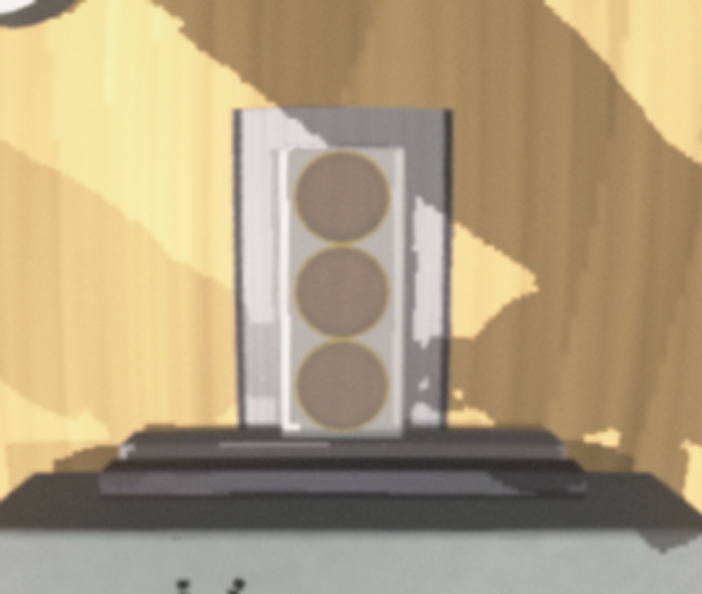

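Run:
```python
from h import *
import pickle
W=pickle.load(open('w6.pkl','rb'))
q=lambda u,v,z: np.round(onz(W,130+u/2.7-.3,v/2.7-.3,z,True)*1000,1)[:2]
print('bed end L,R',q(235,109,0),q(451,109,0),'bed at jaw',q(241,428,0),q(447,428,0))
print('pack far top',q(280,148,.026),q(405,148,.026),'near top',q(284,436,.026),q(402,437,.026))
print('jaw top edge z30',q(130,432,.03),q(560,432,.03))
print('pancakes',q(342,196,.02),q(342,384,.02))
g=W['color'].astype(int).sum(2)
L=[];R=[]
for v in range(44,155,3):
    L.append(onz(W,215+np.argmin(g[v,215:224]),v,0,True)[:2]*1000);R.append(onz(W,290+np.argmin(g[v,290:300]),v,0,True)[:2]*1000)
for X in(L,R):
    X=np.array(X);p=np.polyfit(X[:,1],X[:,0],1);print(np.polyval(p,-236),-np.degrees(p[0]))
```

```text
bed end L,R [ 473.1 -151.2] [ 570.4 -149.6] bed at jaw [ 475.7 -300.8] [ 573.2 -299.4]
pack far top [ 495.6 -173.3] [ 547.7 -172.5] near top [ 497.8 -298.4] [ 549.7 -298.1]
jaw top edge z30 [ 429.4 -295.9] [ 620.1 -293.1]
pancakes [ 521.8 -193.5] [ 523.  -275.9]
475.076742035274 1.1341154867150975
570.2594314479879 0.8160690784384251
```

Pack and bed agree: centred within ~0.5 mm, yaw within ~0.2°, and the far end is ~20 mm inside the bed edge, as full contact requires. Handing in.

```bash
python3 -c "
from workcell import env
print(env.hand_in())"
```

```text
the job is handed in; nothing more can be done
None
```

The heat sealer is set up and the job is handed in, at about 15.5 s on the robot's clock. No verdict was reported.

- **Dial:** I gripped the knob and turned it 52° clockwise, from two dots to four. After release, the wrist picture showed the pointer on the four-dot mark. A later side picture agreed, and I did not look at it again after that.
- **Pack:** I gripped it across its 56 mm sides and slid it flat along the worktop onto the bed, up to the stop jaw. On contact the tool stalled and the wrist force along the slide rose from about 7 N to 13 N. I then eased off, released and lifted the arm clear.
- **Last picture:** The pack's centre is at x ≈ 522.5 mm and the bed's at 522.7 mm. Both are turned about 1°, so the pack is square to the machine. Its far end is about 20 mm inside the bed's edge, as full contact with the jaw requires.
- **Disagreements:**
  - The pack's visible top rim measured about 125 × 52 mm instead of 130 × 56 mm, so the contact reading is good only to 2–3 mm. The stall confirms it independently.
  - Bed-angle readings from different pictures mostly fell between 0.5° and 1.6°; I squared the pack to 0.8°.
  - My first move call was refused because a field was missing. Nothing moved.
- **Other things:** I kept clear of them along the whole path, but did not measure their positions again at the end.

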